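# Open the latched spare-parts case and hold its lid up

### The job

The lid of the blue spare-parts case has a worn catch that does not always snap in, and nothing outside shows whether it did. First tug the lid up by its orange bar, before touching the red thumb slide, to learn whether it is caught; if it is, push the thumb slide all the way over, away from the bar, to trip the catch. Then lift the lid by the bar to well over halfway towards upright and finish still holding it up there, steady, without shifting the things standing around.

Things in the scene. Friction and masses are not known exactly. Their poses are not given: they have to be found in the camera images.
- case: Blue steel case screwed to the bench, 170 (x) x 270 (y) x 90 mm, spare parts inside, hinged blue lid (top 100 mm above the bench when shut). Origin: centre of its underside. Its -x side is the front (towards the robot), +y its left. On the front at y = +85 mm is a black latch housing, 84 mm wide, 48 mm deep, top 80 mm above the bench, hiding a catch that starts caught or not.
- lid_bar (a point): Middle of the lid's round orange pull bar: 10 mm thick, 110 mm long along the case's y, free for about 90 mm between two steel posts. Lid shut: at (-111, -60, 135) mm in the case frame, 25 mm before the lid's edge and 35 mm above its top, so fingers can go down before and behind it. Moves with the lid; the bar may turn between the fingers.
- lid_hinge (a point): Middle of the hinge line on the far rim of the case, (85, 0, 90) mm in the case frame. The line runs along the case's y. The pull bar is 196 mm in front of and 45 mm above it when the lid is shut.
- lid (a joint): Lid angle, rad: 0 shut, grows as the front edge rises, stop at 1.3. No stay: let go, it falls shut. 2 to 3 N at the bar lift it. If caught, it rises only about 0.04 rad (8 mm at the bar) and stops hard; if not, it goes on rising.
- thumb_top (a point): Middle of the top of the red thumb slide: an upright tab 24 mm (x) x 14 mm (y) x 30 mm high on top of the black latch housing, its top 114 mm above the bench. At the start at (-109, 75, 114) mm in the case frame. It slides along the case's +y (away from the pull bar).
- thumb (a joint): Travel of the thumb slide, m: 0 at the start (nearest the pull bar), 0.016 fully over. Friction, about 3 N; it stays where it is left. Fully over, it trips a caught catch, which stays tripped. It starts at 0 whether or not the catch is caught. Do not pull the lid up while pushing it.
- tape: Loose roll of black tape lying flat, 84 mm across, 19 mm high; origin centre of underside. Leave alone.
- grease_tub: Loose white tub with a blue lid, 86 mm across, 64 mm high; origin centre of underside. Leave alone.
- orange_carton: Loose orange carton, 57 x 80 x 32 mm; origin centre of underside. Leave alone.
- pedal: Loose black pedal, 76 x 118 x 55 mm; origin centre of underside. Leave alone.

How it is judged:
By the outcome, as a careful person would: the job done as asked, in the order asked, and still so for the second after the job is handed in, while the arm keeps its last pose, push and grip.
It also fails if it takes over 64 s, if anything falls off the work surface, if the arm or the gripper's body presses on something with over 40 N, if the wrist force passes 120 N, or if a joint passes its speed limit or range.

### The arm

A 6-joint arm with a two-finger parallel gripper is mounted at the origin on a cart in front of the work surface, level with it; the furniture and walls round the work are solid. World frame = base frame: x ahead of the robot, y to its left, z up, the work surface at z = 0. Lengths are in m, angles in rad, forces in N, time in s.
With the tool pointing down it reaches from about 0.425 to 0.925 m from the base axis. Payload 12.5 kg.
Tool frame: the origin (TCP) lies midway between the tips of the shut fingers; the grasp point (between the pads) lies 19 mm behind it; z points along the fingers, y is the line along which they close (so a half turn about z gives the same grasp; the last joint's range is limited). The gripper opens to 85 mm and grips with 20 to 120 N. Pads are 22 mm wide; open, the fingers measure 114 mm over their backs; the gripper's body (76 mm by 85 mm) begins 54 mm behind the grasp point. The pads swing forward as they close: fully open they stand 13 mm farther back than shut.
Start: joints at [1.155, 0.491, 1.559, -0, 1.092, -0.106], TCP at [0.191, 0.595, 0.231] pointing down, gripper open.
Joint ranges: [-3.1, 3.1], [-0.84, 2.19], [0.05, 2.79], [-1.13, 4.28], [0.06, 2.93], [-2.69, 2.69]. Speed limits (rad/s): [2.22, 2.22, 2.79, 3.14, 3.14, 3.14].

### API

Orientations are given as a unit quaternion [x, y, z, w].
In Python, from rig import robot gives the robot as it stands. Calls block until the motion is done:
- robot.goto(position, orientation): joint-space move of the TCP to a pose.
- robot.move_linear(position, feed=0.15, rotation=None): straight line of the TCP; rotation=None keeps the orientation; feed is the mean speed in m/s.
- robot.goto_joints(angles): joint-space move.
- robot.gripper_open() and robot.close(): open the fingers fully, or close them until they stop; the grip force is fixed at half the most.
- robot.wait(seconds).
- robot.inverse_kinematics(position, orientation): joint angles nearest the present ones, or None.
- robot.capture(name): name is "scene" or "top" or "wrist"; returns a dict with "pixels" (400x640x3 uint8, blue, green, red), "camera_matrix" (3x3 intrinsics, pixels), "R" (3x3) and "t" (3): a world point X has camera coordinates R X + t. Camera axes: x right, y down, z forward; pixel columns grow to the right and rows downward; lengths in m; the calibration is good to about 2 mm. A picture is of the moment at which its call begins. There is no depth.
A pose or a line that the arm cannot do raises robot.PlanningError and nothing moves.
- robot.job_done(): hands the job in; it is judged then, once.
Readings, each from a call of its own:
- robot.read_time_s(): time.
- robot.read_joint_pos(): joint angles.
- robot.read_joint_vel(): joint speeds.
- robot.read_joint_torque(): joint torques, N m.
- robot.read_tool_pos(): TCP position.
- robot.read_orientation(): TCP orientation.
- robot.read_force(): force on the tool from outside, world axes, zero at the start.
- robot.read_moment(): the same for the moment, N m.
- robot.read_opening(): finger opening in m.
- robot.read_finger_force(): force on a finger pad.
Only numpy, scipy, OpenCV 4.12 (cv2) and the standard library are available. Lean on these libraries where they do the work, as an engineer would, in place of code of your own. Each camera call takes 0.05 s, during which the arm holds its last target. There are 200 camera calls.

## Working session

There is one attempt and no reset: what is moved stays moved. The work goes in short steps, each a Python script; the robot and the scene stay as the last script left them, time stands still between calls to the robot, and variables do not carry over. Pictures are saved under pics/ and viewed, at most 10 in all, crops included, and the job is handed in when it is done.

```bash
mkdir -p pics; ls; python3 - <<'E'
from rig import robot
import cv2,json
for n in("scene","top"):
    c=robot.capture(n); cv2.imwrite(f"pics/{n}0.png",c["pixels"])
    print(n,c["camera_matrix"].tolist(),c["R"].round(4).tolist(),c["t"].round(4).tolist())
print(robot.read_orientation(),robot.read_force(),robot.read_time_s())
E
```

```text
pics
scene [[516.8864310426651, 0.0, 319.2404124957112], [0.0, 516.8864310426651, 203.71399157974182], [0.0, 0.0, 1.0]] [[0.7311, -0.6822, 0.0121], [-0.3087, -0.3465, -0.8858], [0.6085, 0.6438, -0.4639]] [-0.3976, 0.2996, 1.2235]
top [[491.03546316283877, 0.0, 319.1127660627854], [0.0, 491.03546316283877, 203.79048359892877], [0.0, 0.0, 1.0]] [[-0.258, -0.9661, -0.0023], [-0.7548, 0.2031, -0.6237], [0.6031, -0.1591, -0.7817]] [0.2035, 0.5116, 1.4985]
[ 1.54274743e-01  9.88027847e-01 -5.08498801e-04 -1.34122266e-04] [-0.38940425 -0.48504079  0.09857754] 0.1
```

View pics/scene0.png

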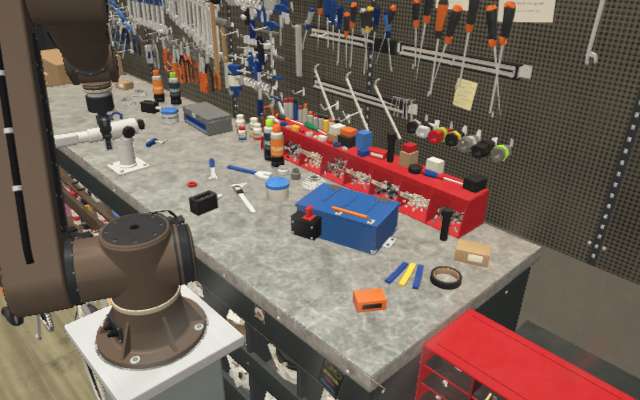

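View pics/top0.png

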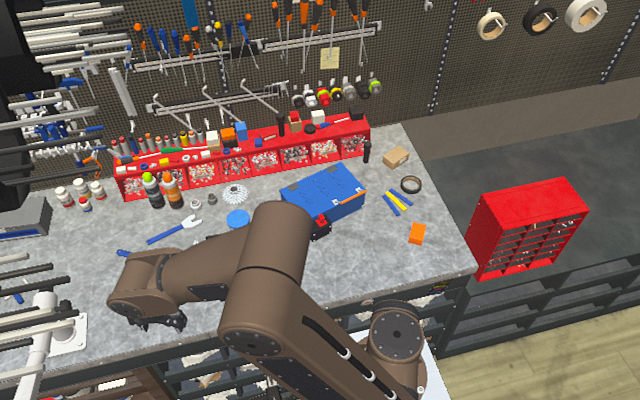

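The scene camera shows the case near (350,218), with the orange bar at about (352,212) and the red thumb slide at about (309,212). In the top view the bar is at about (348,197) and the thumb at (320,220). I'll enlarge both to get more exact positions.

```bash
python3 - <<'E'
import cv2,numpy as np
a=cv2.imread("pics/scene0.png")[175:260,270:410]; b=cv2.imread("pics/top0.png")[155:245,270:400]
a=cv2.resize(a,(700,425),interpolation=cv2.INTER_CUBIC);b=cv2.resize(b,(650,450),interpolation=cv2.INTER_CUBIC)
cv2.imwrite("pics/ca.png",a);cv2.imwrite("pics/cb.png",b)
E
```

```text
(no output)
```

View pics/ca.png

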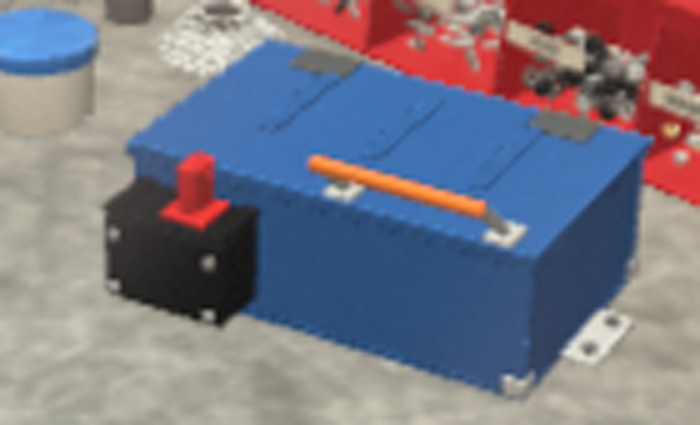

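View pics/cb.png

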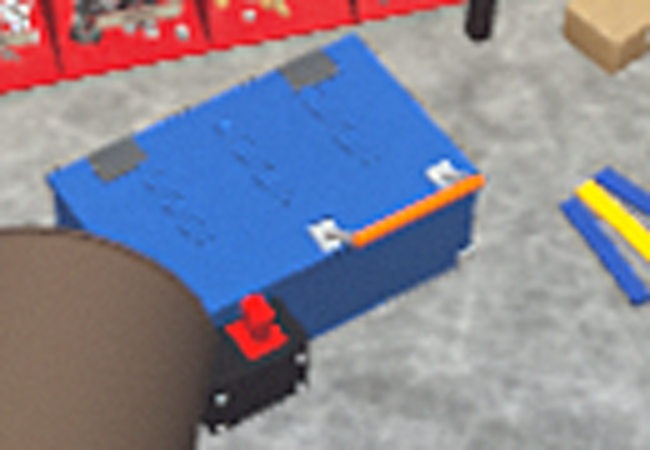

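```bash
cat > h.py <<'E'
from rig import robot
import numpy as np
from scipy.spatial.transform import Rotation as Ro
def world(p,pose):
    x,y,a=pose; c,s=np.cos(a),np.sin(a); p=np.asarray(p,float)
    return np.array([x+c*p[0]-s*p[1],y+s*p[0]+c*p[1],p[2]])
def proj(c,X):
    q=c["camera_matrix"]@(c["R"]@X+c["t"]); return q[:2]/q[2]
E
python3 - <<'E'
from h import *
from scipy.optimize import least_squares
C={n:robot.capture(n) for n in("scene","top")}
pts=[("scene",(312,163),(-111,-5,135)),("scene",(487,209),(-111,-115,135)),("scene",(652,142),(85,-135,100)),("scene",(270,40),(85,135,100)),("scene",(530,262),(-85,-135,100)),("scene",(128,148),(-85,135,100)),("scene",(197,159),(-109,75,114)),("scene",(515,397),(-85,-135,0)),
("top",(355,241),(-111,-5,135)),("top",(482,182),(-111,-115,135)),("top",(50,178),(85,135,100)),("top",(355,36),(85,-135,100)),("top",(254,302),(-109,75,114)),("top",(468,262),(-85,-135,0))]
def px(n,u):return np.array(u)/5-.4+((270,175) if n=="scene" else (270,155))
def f(v):return np.concatenate([proj(C[n],world(np.array(p)/1e3,v))-px(n,u) for n,u,p in pts])
best=min((least_squares(f,[.8,0,a],loss="soft_l1") for a in(-1,-.5,0,.5)),key=lambda r:r.cost)
print(best.x.tolist());print(f(best.x).reshape(-1,2).round(1).tolist())
v=best.x; np.save("pose.npy",v)
for p in[(-.111,-.06,.135),(.085,0,.09),(-.109,.075,.114)]:
    w=world(p,v);print(w,np.hypot(*w[:2]))
# other objects: rough base points
for n,u,z in[("scene",(277,186),.064),("scene",(446,278),.019),("scene",(204,203),.03),("scene",(369,300),.032)]:
    c=C[n];d=c["R"].T@np.linalg.inv(c["camera_matrix"])@[*u,1];o=-c["R"].T@c["t"];print(o+d*(z-o[2])/d[2])
E
```

```text
[0.6749884184891011, 0.015934103314500424, 0.28834049921288546]
[[-0.8, 0.4], [-1.5, 0.9], [-1.6, -0.4], [-0.5, 0.3], [-0.4, -1.0], [0.3, -1.3], [-1.0, 0.5], [0.5, 1.5], [-0.1, -1.0], [0.0, -1.6], [0.3, -2.1], [0.2, -1.3], [0.6, -0.6], [0.7, -1.5]]
[ 0.58563252 -0.07315306  0.135     ] 0.5901837150024344
[0.75647937 0.04010484 0.09      ] 0.7575417069403568
[0.54916113 0.05684247 0.114     ] 0.5520951155056026
[0.63459619 0.31171053 0.064     ]
[ 0.67332743 -0.36122766  0.019     ]
[0.41262253 0.42719093 0.03      ]
[ 0.43616655 -0.29592394  0.032     ]
```

```bash
cat >> h.py <<'E'
def down(a,flip): # tool z down, tool y along +-(cos a, sin a)
    y=np.array([np.cos(a),np.sin(a),0])*(-1 if flip else 1); z=np.array([0,0,-1.])
    return Ro.from_matrix(np.column_stack([np.cross(y,z),y,z])).as_quat()
E
python3 - <<'E'
from h import *
import cv2
v=np.load("pose.npy"); b=world((-.111,-.06,.25),v)
for f in(0,1):
    print(f,robot.inverse_kinematics(b,down(v[2],f)))
qs=[(abs(q[5]),f) for f in(0,1) if (q:=robot.inverse_kinematics(b,down(v[2],f))) is not None]
f=min(qs)[1]; robot.goto(b,down(v[2],f)); print(f,robot.read_tool_pos(),robot.read_time_s(),robot.read_force())
c=robot.capture("wrist"); cv2.imwrite("pics/w1.png",c["pixels"])
s=robot.capture("scene");t=robot.capture("top")
cv2.imwrite("pics/t1.png",t["pixels"])
for p in[(-.111,-.06,.135),(-.111,-.005,.135),(-.111,-.115,.135),(-.109,.075,.114),(-.085,-.135,.1),(-.085,.135,.1)]: print(p,proj(c,world(p,v)).round(1))
E
```

```text
0 [-2.36162732e-01  4.23017260e-01  1.62359361e+00 -4.44089210e-16
  1.09498179e+00 -5.24503231e-01]
1 [-2.36162732e-01  4.23017260e-01  1.62359361e+00 -4.44089210e-16
  1.09498179e+00  2.61708942e+00]
0 [ 0.58570391 -0.0724308   0.25000094] 2.9417 [0.31544302 0.2086074  0.42600648]
(-0.111, -0.06, 0.135) [322.5 200. ]
(-0.111, -0.005, 0.135) [322.5 133.9]
(-0.111, -0.115, 0.135) [322.5 259.4]
(-0.109, 0.075, 0.114) [325.   30.9]
(-0.085, -0.135, 0.1) [348.  262.5]
(-0.085, 0.135, 0.1) [355.1 -47.7]
```

View pics/w1.png

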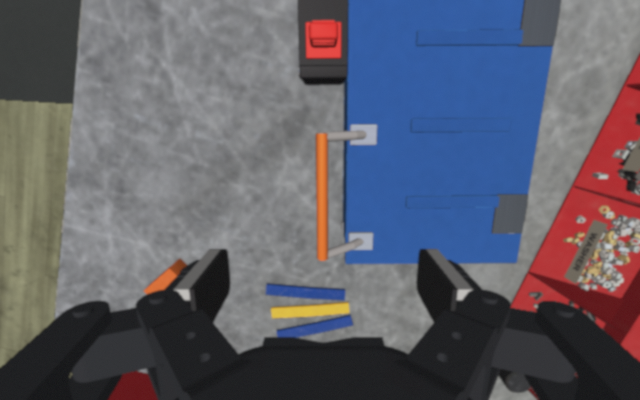

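The wrist view agrees with the fit. The bar ends are at (322,134) and (322,259), against predicted rows of 134 and 259 in column 322.5, and the thumb is at (323,30). Next I'll grip the bar and tug.

```bash
python3 - <<'E'
from h import *
v=np.load("pose.npy"); b=world((-.111,-.06,.116),v)
robot.move_linear(b); print(robot.read_tool_pos(),robot.read_force())
robot.close(); f0=robot.read_force(); p0=robot.read_tool_pos()
print("closed",robot.read_opening(),robot.read_finger_force(),f0,p0)
np.save("p0.npy",p0)
for i in range(1,10):
    robot.move_linear(b+[0,0,.002*i],feed=.02); robot.wait(.1)
    f=robot.read_force(); print(2*i,(robot.read_tool_pos()-p0).round(4),(f-f0).round(1),robot.read_opening())
    if abs(f-f0)[2]>25: break
print(robot.read_time_s())
E
```

```text
[ 0.58601878 -0.0732449   0.1167676 ] [0.90493928 0.7204375  0.28046687]
closed 0.00819657140872829 58.496164083480835 [-5.05728513 -1.06344024  5.52790736] [ 0.58492666 -0.07333732  0.11617636]
2 [0.0003 0.0001 0.0016] [ 1.4 -0.7 -7.4] 0.007772235909188688
4 [0.0008 0.0002 0.0039] [ 3.8  0.1 -7.3] 0.007816316082903821
6 [0.0013 0.0004 0.0059] [ 9.9  3.6 -9.1] 0.007856164879128099
8 [0.0017 0.0005 0.0078] [ 13.7   4.8 -12.5] 0.00811598123261782
10 [0.0018 0.0006 0.0086] [ 18.1   4.1 -24.8] 0.008195366251170151
12 [0.0019 0.0007 0.0095] [ 23.2   4.9 -37.3] 0.007932961053814799
6.9333
```

The lid is caught: it stopped hard at about 8 mm and the pull rose to 37 N. I'll lower it, let go, and push the thumb slide with the fingers shut.

```bash
python3 - <<'E'
from h import *
v=np.load("pose.npy"); b=world((-.111,-.06,.116),v)
robot.move_linear(b,feed=.03); robot.gripper_open()
robot.move_linear(world((-.111,-.06,.175),v)); robot.close()
robot.move_linear(world((-.109,.044,.175),v)); robot.move_linear(world((-.109,.044,.097),v))
robot.wait(.1); f0=robot.read_force(); print(f0,robot.read_time_s())
yd=world((0,1,0),v)-world((0,0,0),v)
for y in [.050,.054]+list(np.arange(.056,.084,.002)):
    robot.move_linear(world((-.109,y,.097),v),feed=.04); robot.wait(.05)
    f=robot.read_force()-f0; print(round(y,3),((robot.read_tool_pos()-world((0,0,0),v))@yd).round(4),(f@yd).round(1),f.round(1))
    if f@yd<-18: break
import cv2
cv2.imwrite("pics/w2.png",robot.capture("wrist")["pixels"]); print(robot.read_time_s())
E
```

```text
[ 0.35967997 -0.15684119  0.59241918] 11.1333
0.05 0.0502 -0.5 [-0.8 -0.8 -1.2]
0.054 0.0541 -0.2 [-0.3 -0.3 -0.8]
0.056 0.056 0.5 [ 0.4  0.6 -1.1]
0.058 0.058 -1.2 [ 0.1 -1.2 -1.1]
0.06 0.06 -0.8 [-0.5 -1.  -2. ]
0.062 0.0621 -0.7 [ 0.1 -0.7 -1.1]
0.064 0.0642 -0.4 [ 0.6 -0.2 -1.2]
0.066 0.0662 -0.6 [-0.5 -0.8 -0.1]
0.068 0.0681 -0.4 [ 0.1 -0.4 -0.4]
0.07 0.0701 -1.3 [ 0.5 -1.2 -0.1]
0.072 0.0721 -1.4 [-0.5 -1.6 -0.9]
0.074 0.0733 -7.9 [ 0.7 -8.1  0.1]
0.076 0.0737 -20.6 [  1.7 -21.    0.2]
15.1333
```

View pics/w2.png

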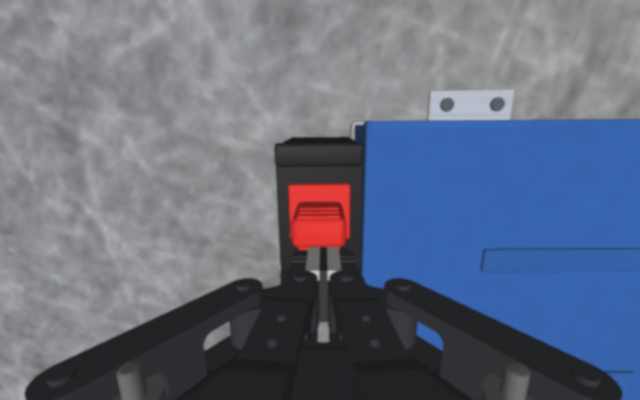

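The fingertips are against the red tab at about (320,235). The slide stopped hard with the tool at y = 73.4 mm, and 73 mm was predicted for full travel. Next I'll regrip the bar and lift along the arc.

```bash
python3 - <<'E'
from h import *
import cv2
v=np.load("pose.npy"); q=world((-.109,.044,.097),v)
robot.move_linear(q); robot.move_linear(world((-.109,.044,.175),v)); robot.move_linear(world((-.111,-.06,.175),v))
robot.gripper_open(); robot.move_linear(world((-.111,-.06,.116),v)); robot.close()
f0=robot.read_force(); print(robot.read_opening(),f0,robot.read_time_s())
def tcp(th):
    c,s=np.cos(th),np.sin(th); x,z=-.196,.045
    return world((.085+x*c+z*s,-.06,.09-.019-x*s+z*c),v)
for th in list(np.arange(.03,.16,.03))+list(np.arange(.2,1.11,.06))+[1.13]:
    robot.move_linear(tcp(th),feed=.04 if th<.16 else .07)
    f=robot.read_force()-f0; print(round(th,2),(robot.read_tool_pos()-tcp(th)).round(4),f.round(1),round(robot.read_opening(),4))
    if np.linalg.norm(f)>35: print("STOP");break
robot.wait(.3);print(robot.read_time_s(),robot.read_force())
a=robot.capture("scene")["pixels"];b=robot.capture("top")["pixels"]
o=np.hstack([cv2.resize(a[120:320,180:480],(400,267)),cv2.resize(b[120:320,180:480],(400,267))]);cv2.imwrite("pics/l3.png",o)
E
```

```text
0.007747627097498156 [-4.80973129 -2.75601545  5.62980576] 19.0333
0.03 [-0.0008 -0.0002  0.0001] [-0.4 -0.3 -6.3] 0.0081
0.06 [-0.0009 -0.0002  0.0001] [-0.9 -1.4 -6.6] 0.0077
0.09 [-0.0009 -0.0002 -0.    ] [-0.7 -1.3 -7.3] 0.0081
0.12 [-0.001  -0.0002 -0.0001] [-0.6 -0.3 -7. ] 0.008
0.15 [-0.001  -0.0002  0.0002] [-1.5 -1.  -4.8] 0.0081
0.2 [-0.0011 -0.0002  0.0002] [-2.3 -0.1 -4.9] 0.0076
0.26 [-0.0013 -0.0002  0.0004] [-3.9 -0.7 -2. ] 0.0076
0.32 [-0.0014 -0.0002  0.0004] [-4.5 -1.6 -2.9] 0.0075
0.38 [-0.0015 -0.0002  0.0007] [-6.9 -0.7  1. ] 0.0078
0.44 [-0.0017 -0.0002  0.0007] [-8.9 -0.4  1.7] 0.008
0.5 [-0.0018 -0.0002  0.0011] [-9.9 -0.5  4.6] 0.0077
0.56 [-0.0019 -0.0002  0.0012] [-11.4  -0.2   5.2] 0.008
0.62 [-0.0017 -0.0001  0.0018] [-12.4   0.1   9.9] 0.0078
0.68 [-0.0015 -0.      0.0024] [-12.8   2.1  12.4] 0.0079
0.74 [-0.0015  0.      0.0026] [-12.7   2.1  12.8] 0.0079
0.8 [-0.0005  0.0003  0.0025] [-5.8  3.7  9.3] 0.0079
0.86 [-0.0006  0.0003  0.0025] [-6.5  3.   8.5] 0.0079
0.92 [-0.0002  0.0004  0.0031] [-5.6  3.9 12.4] 0.0078
0.98 [-0.0002  0.0004  0.0031] [-5.1  3.3 11.3] 0.0076
1.04 [0.0003 0.0005 0.0026] [-0.4  3.8  6.7] 0.0077
1.1 [0.0002 0.0006 0.0025] [-0.5  4.4  6.5] 0.0077
1.13 [0.0001 0.0006 0.0025] [-0.6  3.3  6.6] 0.0078
26.25 [-5.23774753  1.94006698 11.24519729]
```

View pics/l3.png

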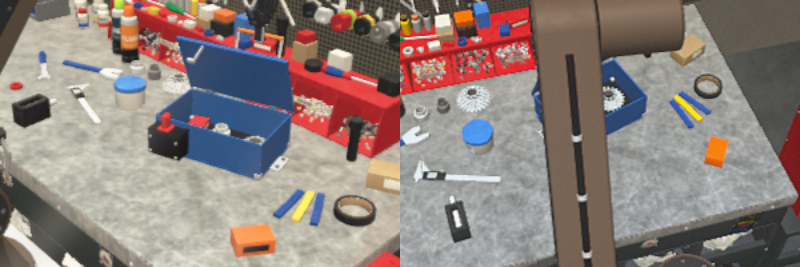

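The lid stands steeply open, with the gripper at its top edge near (265,25). The tub, pedal, carton and tape are where they started, so I'm handing in.

```bash
python3 - <<'E'
from h import *
robot.wait(.5); print(abs(robot.read_joint_vel()).max(),robot.read_opening(),robot.read_finger_force(),robot.read_force())
print(robot.job_done())
E
```

```text
0.0015570164569677753 0.007540586122851425 61.90462410449982 [-5.54602864  2.06903886 12.18884528]
the job is handed in; nothing more can be done
None
```

The tug showed the lid was caught, so I pushed the thumb slide fully over, then lifted the lid to about 1.1 rad; it was still gripped there and steady when I handed the job in, about 27 s in, with nothing around it visibly moved.

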